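# Sweep out the analyser's rack lane with the hanging brush

## Task

Take the brush from the fork stand and sweep out the rack lane with its head: set it down against the closed end, press the sprung floor strip down about 5 mm, and draw the brush to the open end in one steady pass, pressing all the way and never pushing the strip onto its stop. Then knock the brush clean in the steel pot, pushing its head down to near the bottom twice and raising it to the rim in between, without ramming it. Finally hang the brush back upright in the fork by its collar, fully in the slot; leave the bottle, the jar and the tip box alone.

Things in the scene. Friction and masses are not known exactly. Their poses are not given: they have to be found in the camera images.
- brush: Upright brush, 160 mm tall, 0.09 kg. Origin: centre of the head's flat lower end; z up the brush. From below: black round tufted head, diameter 34, 0-45 mm; steel rod, diameter 10, 45-96; white collar, diameter 32, 96-102; white square handle 20 x 20 (sides along x, y), 102-160: grasp it about 135 above the origin. Starts hanging in the fork by its collar.
- brush_collar (a point): Underside of the brush's collar, on its axis, 96 mm above the brush's origin.
- stand: Fixed stand: grey foot 110 x 90 x 12 mm, steel post, level steel fork 8 mm thick, its top 150 mm above the table. Its slot, 18 mm wide, opens towards the stand's -x (roughly towards the robot); two prongs 22 mm wide end 38 mm before the seat. Origin: on the table directly below the seat.
- fork_seat (a point): Top of the fork, mid slot, where the brush's axis belongs; the slot's back is 16 mm further along the stand's +x. Nothing stands above the fork. The brush comes out by lifting it 10-20 mm and drawing it 60 mm towards the stand's -x, and goes back the reverse way.
- lane: Fixed white trough (rack lane), 230 mm long (own y), 90 wide. Origin: underside centre. Side walls 46 mm high; channel 52 wide (x -26 to 26). The +y end has a 62 mm high wall, inner face at y = +98; the -y end is open. The channel's floor is a sprung steel strip, its top 36 mm above the underside when free, from y = -109 to +97 mm.
- lane_closed (a point): On the centre line at the level of the unpressed strip's top, at the inner face of the end wall (closed end).
- lane_open (a point): On the centre line at the level of the unpressed strip's top, at the open end's edge.
- strip (a joint): How far the sprung strip is pressed down: 0 when free, 0.012 m on its stop; about 1 N at 1 mm, 5 N at 5 mm, 9 N at 10 mm. It stays level wherever it is pressed.
- pot: Fixed round steel pot, open at the top, 100 mm high, outer diameter 80, inner diameter 72 mm, on a flat rubber foot of diameter 104 mm. Origin: underside centre.
- pot_floor (a point): Centre of the pot's inner floor, 6 mm above the table.
- pot_rim (a point): Centre of the pot's mouth, 100 mm above the table.
- bottle: Bystander: white reagent bottle, diameter 64, height 160 mm. Origin: underside centre. Leave alone.
- jar: Bystander: small white jar, diameter 48, height 55 mm. Origin: underside centre. Leave alone.
- tipbox: Bystander: grey box with white top, 84 x 124 x 63 mm. Origin: underside centre. Leave alone.

How it is judged:
By the outcome, as a careful person would: the job done as asked, in the order asked, and still so for the second after the job is handed in, with the robot touching nothing.
It also fails if it takes over 72 s, if anything falls off the work surface, if the arm or the gripper's body presses on something with over 40 N, if the wrist force passes 120 N, or if a joint passes its speed limit or range.

## Robot

A 6-joint arm with a two-finger parallel gripper is mounted at the origin on the work surface. World frame = base frame: x ahead of the robot, y to its left, z up, the work surface at z = 0. Lengths are in m, angles in rad, forces in N, time in s.
With the tool pointing down it reaches from about 0.35 to 0.875 m from the base axis. Payload 15.5 kg.
Tool frame: the origin (TCP) lies at the very end of the fingers, on their centre line; the grasp point (between the pads) lies 19 mm behind it; z points along the fingers, y is the line along which they close (so a half turn about z gives the same grasp; the last joint's range is limited). The gripper opens to 85 mm and grips with 20 to 120 N. Pads are 22 mm wide; open, the fingers measure 114 mm over their backs; the gripper's body (76 mm by 85 mm) begins 54 mm behind the grasp point. The pads swing forward as they close: fully open they stand 13 mm farther back than shut.
Start: joints at [-1.393, 0.494, 1.345, -0, 1.302, -0.096], TCP at [0.168, -0.602, 0.231] pointing down, gripper open.
Joint ranges: [-2.91, 2.91], [-0.82, 2.16], [0.22, 2.67], [-1.22, 4.37], [0.12, 2.79], [-3.08, 3.08]. Speed limits (rad/s): [1.89, 1.89, 2.57, 3.01, 3.01, 3.01].

## Interface

Orientations are given as [roll, pitch, yaw] about the fixed x, y, z axes, in that order (R = Rz(yaw) Ry(pitch) Rx(roll)).
In Python, from rig import r gives the robot as it stands.
- The arm moves only by the tool drive_tool, never from a script. Its argument "commands" is a list of rows, each a list of 5 numbers: the opening, from -1 (shut) to 1 (fully open), then the shift along the world's x, y, z in units of 600 mm (1.0 is 600 mm), then the turn about the world's z in units of 180 degrees (1.0 is 180 degrees). A call has 1 to 10 rows; each row is the pose to reach, as a shift and turn from the pose commanded when the call began, turning the shorter way round; what a row does not reach only later rows make up. A row lasts 1/8 s, in which the tool goes at most 62.5 mm and 10.7 degrees, less where a joint would pass 70% of its speed; a pose out of reach is approached as far as the arm can. A call with a number of a shift or a turn outside -1 to 1 is refused whole. A call with a gripper value outside its range is refused whole. The fingers move at their own pace and stop on an object; "squeeze" is the grip in N (left out, the last holds). Time passes only in rows, so rows that repeat a pose let the fingers close. It gives the time, the measured TCP pose, the force, the opening and the grip force at its end, in the units of the state.
- r.sense(): the state, without advancing time (a new reading comes with each control period).
- r.read_camera(name): name is "scene" or "top"; returns a dict with "frame" (480x640x3 uint8, red, green, blue), "intrinsics" (3x3 intrinsics, pixels), "R" (3x3) and "t" (3): a world point X has camera coordinates R X + t. Camera axes: x right, y down, z forward; pixel columns grow to the right and rows downward; lengths in m; the calibration is good to about 2 mm. A picture is of the moment at which its call begins. There is no depth.
- r.sign_off(): hands the job in; it is judged then, once.
Trained networks look in a picture, given as the dict that the camera call returned (one of the last four; its "shot" number tells which), for a name from the list of things; names that differ only in an ending like _2 or _b are one class to them, and where a whole thing is asked for, a point or a joint stands for the part that bears it (a point fixed in the world has none). Each returns a list of dicts, best first, with "p" (0 to 1); they miss things now and then, are a little off and sometimes report something else, mostly with a low value. They report only what shows in the picture. A call takes as long as a camera call.
- r.outline_of(thing, picture): "pixels" (480x640 bool, what is visible of it) and "location" ([row, column] in pixels, amid what is visible of it).
The state is a dict: "time_s": time; "q": joint angles; "dq": joint speeds; "joint_torque": joint torques, N m; "tcp_pos": TCP position; "eef_rot": TCP orientation; "contact_force": force on the tool from outside, world axes, zero at the start; "ft_torque": the same for the moment, N m; "finger_gap": opening from 0.0 (shut) to 1.0 (fully open); "finger_force": force on a finger pad.
Only numpy, scipy, OpenCV 4.12 (cv2) and the standard library are available. Lean on these libraries where they do the work, as an engineer would, in place of code of your own. Each camera call takes 0.05 s, during which the arm holds its last target. There are 200 camera calls.

## Working session

There is one attempt and no reset: what is moved stays moved. The work goes in short steps, Python scripts to look and compute and a tool call to move; the robot and the scene stay as the last step left them, time stands still between calls to the robot, and variables do not carry over. Pictures are saved under pics/ and viewed, at most 10 in all, crops included, and the job is handed in when it is done.

Besides the shell and the picture viewer there is one more tool, called after "Call:" by a JSON object that holds its "fn" and its "kwargs". drive_tool: Moves the arm, as the interface text tells. Shifts and turns lie within -1 to 1; 1 stands for 600 mm of shift or 180 degrees of turn. Its arguments: {"type":"object","properties":{"commands":{"type":"array","items":{"type":"array","items":{"type":"number"}}},"squeeze":{"type":"number"}},"required":["commands"]}

```bash
ls; mkdir -p pics
cat > h.py <<'E'
import numpy as np, cv2
from rig import r
def ray(P,uv):
    K=np.array(P["intrinsics"]);R=np.array(P["R"]);t=np.array(P["t"])
    d=R.T@np.linalg.inv(K)@np.array([uv[0],uv[1],1.]); return -R.T@t,d
def atz(P,uv,z):
    c,d=ray(P,uv); return c+d*(z-c[2])/d[2]
def proj(P,X):
    x=np.array(P["R"])@np.array(X)+np.array(P["t"]); u=np.array(P["intrinsics"])@x; return u[:2]/u[2]
def save(P,n): cv2.imwrite(f"pics/{n}.png",cv2.cvtColor(P["frame"],cv2.COLOR_RGB2BGR))
E
python3 - <<'E'
from h import *
np.set_printoptions(precision=4,suppress=True)
for c in ["top","scene"]:
    P=r.read_camera(c); save(P,c+"0")
    print(c,"cam",ray(P,(320,240))[0],np.array(P["R"]).tolist())
    for n in ["brush","stand","lane","strip","pot","bottle","jar","tipbox"]:
        for o in r.outline_of(n,P)[:2]:
            m=o["pixels"];ys,xs=np.nonzero(m)
            print(n,round(o["p"],2),np.round(o["location"]),m.sum(),(xs.min(),xs.max(),ys.min(),ys.max()) if len(xs) else None)
s=r.sense();print(s["time_s"],s["tcp_pos"],s["eef_rot"],s["contact_force"])
E
```

```text
pics
top cam [0.5684 0.001  1.0675] [[0.01346328601730922, -0.9998909832652134, -0.006063127455448907], [-0.9988127285233642, -0.013164361490543841, -0.046902376552355254], [0.046817446206823016, 0.006687388987577707, -0.9988810767850197]]
brush 0.59 [272. 506.] 473 (np.int64(482), np.int64(528), np.int64(261), np.int64(279))
stand 0.78 [260. 490.] 2788 (np.int64(456), np.int64(531), np.int64(233), np.int64(294))
lane 0.68 [282. 307.] 5075 (np.int64(250), np.int64(367), np.int64(253), np.int64(312))
strip 0.84 [278. 313.] 2499 (np.int64(260), np.int64(362), np.int64(263), np.int64(301))
strip 0.39 [159. 235.] 1104 (np.int64(216), np.int64(254), np.int64(140), np.int64(177))
pot 0.61 [286. 167.] 2425 (np.int64(135), np.int64(196), np.int64(260), np.int64(309))
bottle 0.89 [159. 235.] 1096 (np.int64(216), np.int64(253), np.int64(139), np.int64(178))
bottle 0.19 [262. 492.] 2844 (np.int64(456), np.int64(531), np.int64(233), np.int64(295))
jar 0.91 [170. 313.] 470 (np.int64(303), np.int64(325), np.int64(158), np.int64(183))
tipbox 0.97 [179. 424.] 2848 (np.int64(390), np.int64(459), np.i
[... 696 characters left out ...]
rip 0.83 [244. 341.] 1368 (np.int64(297), np.int64(384), np.int64(224), np.int64(265))
strip 0.53 [160. 207.] 592 (np.int64(198), np.int64(220), np.int64(132), np.int64(190))
pot 0.57 [304. 466.] 2670 (np.int64(434), np.int64(490), np.int64(270), np.int64(333))
bottle 0.88 [357. 343.] 1744 (np.int64(323), np.int64(358), np.int64(323), np.int64(385))
bottle 0.26 [249. 344.] 4123 (np.int64(290), np.int64(396), np.int64(217), np.int64(285))
jar 0.37 [251. 346.] 4078 (np.int64(290), np.int64(395), np.int64(217), np.int64(285))
tipbox 0.63 [258. 202.] 2462 (np.int64(170), np.int64(234), np.int64(230), np.int64(294))
0.9 [ 0.1684 -0.6019  0.2313] [ 3.1416 -0.      0.2728] [-0.1376 -0.1045  0.5097]
```

Run:
```python
import cv2
a=cv2.imread("pics/top0.png")[120:330,120:550]
cv2.imwrite("pics/top0c.png",cv2.resize(a,(800,391),interpolation=cv2.INTER_CUBIC))
a=cv2.imread("pics/scene0.png")[110:350,150:510]
cv2.imwrite("pics/scene0c.png",cv2.resize(a,(800,533),interpolation=cv2.INTER_CUBIC))
```

```text
(no output)
```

View pics/top0c.png

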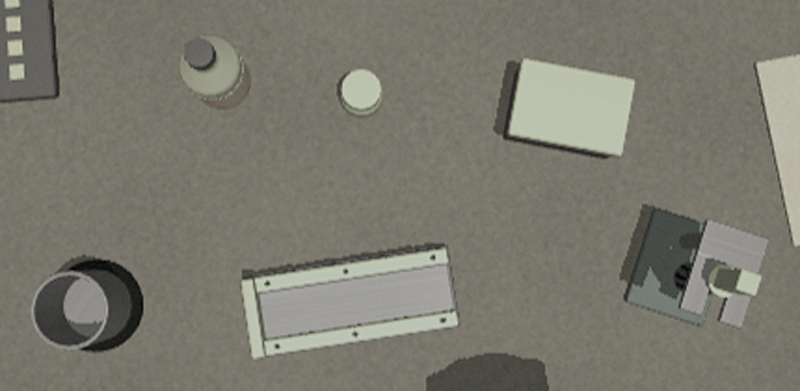

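View pics/scene0c.png

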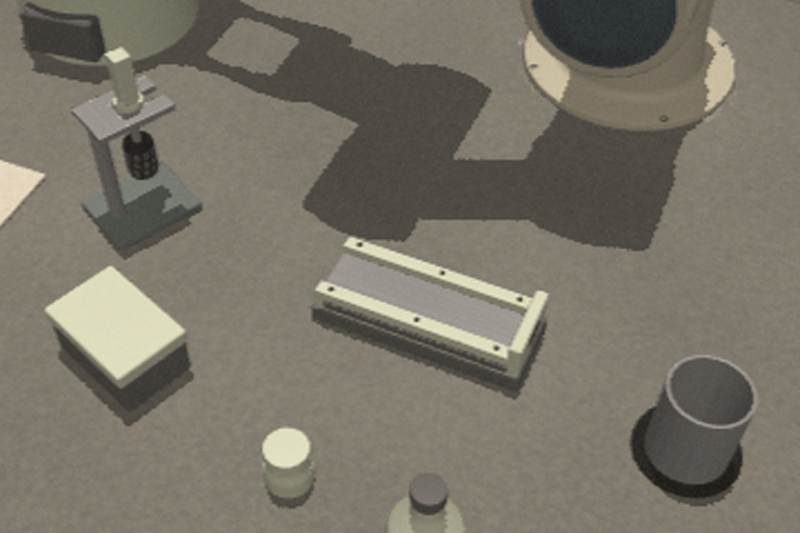

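```bash
cat > fit.py <<'E'
from h import *
from scipy.optimize import minimize
np.set_printoptions(precision=4,suppress=True)
box=lambda x0,x1,y0,y1,z0,z1:np.array([[x,y,z] for x in(x0,x1) for y in(y0,y1) for z in(z0,z1)])/1e3
def cyl(d,z0,z1):
    a=np.linspace(0,2*np.pi,40); return np.concatenate([np.c_[d/2*np.cos(a),d/2*np.sin(a),0*a+z] for z in(z0,z1)])/1e3
S=4
def render(P,parts,x,y,yaw,z=0):
    m=np.zeros((480*S,640*S),np.uint8);c,s=np.cos(yaw),np.sin(yaw);R=np.array([[c,-s,0],[s,c,0],[0,0,1]])
    for p in parts:
        uv=np.array([proj(P,R@q+[x,y,z]) for q in p]); h=cv2.convexHull(((uv+.5)*S).astype(np.float32)).astype(np.int32)
        cv2.fillPoly(m,[h],1)
    return cv2.resize(m.astype(np.float32),(640,480),interpolation=cv2.INTER_AREA)
def fit(Ps,ms,parts,p0,step):
    f=lambda p:sum(np.abs(render(P,parts(p),*p[:3])-m).sum()/m.sum() for P,m in zip(Ps,ms))
    best=min((minimize(f,p0,method="Nelder-Mead",options=dict(initial_simplex=np.vstack([p0]+[np.array(p0)+k*s for s in np.diag(step)]),maxiter=250,xatol=1e-4)) for k in(1,-1)),key=lambda o:o.fun)
    return best.x,best.fun
E
cat > m1.py <<'E'
from fit import *
T=r.read_camera("top");C=r.read_camera("scene")
g=lambda n,P:r.outline_of(n,P)[0]["pixels"].astype(np.float32)
def both(name,parts,p0,step):
    mt,mc=g(name,T),g(name,C)
    for lab,a,b in (("both",[T,C],[mt,mc]),("top",[T],[mt]),("scene",[C],[mc])): print(name,lab,*fit(a,b,parts,p0,step))
lane=[box(-45,45,-115,115,0,46),box(-45,45,98,115,0,62)]
a=atz(T,(307,282),.046);both("lane",lambda p:lane,[a[0],a[1],.14],[.01,.01,.1])
a=atz(T,(167,286),.05);both("pot",lambda p:[cyl(80,0,100),cyl(104,0,4)],[a[0],a[1],0],[.01,.01,0.])
br=[cyl(34,54,99),cyl(10,99,150),cyl(32,150,156),box(-10,10,-10,10,156,214)]
a=atz(T,(506,272),.18);both("brush",lambda p:br,[a[0],a[1],-.28],[.01,.01,.1])
st=lambda p:[box(p[3]*1e3-55,p[3]*1e3+55,-45,45,0,12),box(-38,-9+0*p[4],9,31,142,150),box(-38,16,9,31,142,150),box(-38,16,-31,-9,142,150),box(16,p[4]*1e3,-31,31,142,150),box(p[4]*1e3-12,p[4]*1e3,-6,6,0,142)]
both("stand",st,[a[0],a[1],-.28,.0,.04],[.01,.01,.1,.02,.01])
E
python3 m1.py
```

```text
lane both [0.5195 0.0187 0.1702] 0.16200777888298035
lane top [0.5196 0.0185 0.1715] 0.05977717787027359
lane scene [0.519  0.0168 0.1777] 0.10125525295734406
pot both [0.5099 0.3049 0.    ] 0.06139247119426727
pot top [0.5099 0.3054 0.    ] 0.02971486561000347
pot scene [0.5102 0.3044 0.    ] 0.0274574663490057
brush both [ 0.5505 -0.3432 -0.1008] 1.0648373365402222
brush top [ 0.5506 -0.3403 -0.114 ] 0.8324366807937622
brush scene [ 0.5503 -0.3447 -0.372 ] 0.20813007652759552
stand both [ 0.5517 -0.3415 -0.3088  0.0108  0.0493] 0.35715872049331665
stand top [ 0.5506 -0.3402 -0.2994  0.0118  0.0515] 0.1555502861738205
stand scene [ 0.5523 -0.3433 -0.3213  0.0105  0.0472] 0.17744214832782745
```

```bash
cat > m2.py <<'E'
from fit import *
T=r.read_camera("top");C=r.read_camera("scene")
m=[r.outline_of("strip",P)[0]["pixels"].astype(np.uint8) for P in(T,C)]
strip=[box(-26,26,-109,97,36,36.1)]
for i,P in enumerate((T,C)): print("strip",fit([P],[m[i].astype(np.float32)],lambda p:strip,[.5195,.0187,.15],[.01,.01,.05]))
# line edges of the strip, in the world plane z=.036
c=max(cv2.findContours(m[0],0,cv2.CHAIN_APPROX_NONE)[0],key=len)[:,0]
w=np.array([atz(T,q,.036)[:2] for q in c]);rc=cv2.minAreaRect((w*1e3).astype(np.float32));print(rc)
def ov(P,n,x0,y0,x1,y1,k):
    im=cv2.resize(cv2.cvtColor(P["frame"],cv2.COLOR_RGB2BGR)[y0:y1,x0:x1],None,fx=k,fy=k,interpolation=cv2.INTER_CUBIC)
    def dr(parts,x,y,yaw,col):
        c,s=np.cos(yaw),np.sin(yaw);R=np.array([[c,-s,0],[s,c,0],[0,0,1]])
        for p in parts:
            uv=np.array([proj(P,R@q+[x,y,0]) for q in p]);h=((cv2.convexHull(uv.astype(np.float32))+.5-[x0,y0])*k).astype(np.int32);cv2.polylines(im,[h],True,col,1)
    dr([box(-38,16,9,31,150,150.1),box(-38,16,-31,-9,150,150.1)],.5512,-.3425,-.305,(0,0,255))
    dr([box(-10,10,-10,10,160,214)],.5505,-.343,-.305,(255,0,0));dr([cyl(32,150,156)],.5505,-.343,0,(255,0,255))
    dr([box(-45,-26,-115,98,46,46.1),box(26,45,-115,98,46,46.1),box(-45,45,98,115,62,62.1)],.5194,.018,.171,(0,0,255))
    return im
a=ov(T,"t",450,225,540,300,6);b=ov(C,"s",170,120,250,230,4)
cv2.imwrite("pics/ov1.png",np.hstack([cv2.resize(a,(460,383)),cv2.resize(b,(279,383))]))
a=ov(T,"t",245,245,375,320,6);cv2.imwrite("pics/ov2.png",a)
E
python3 m2.py
```

```text
strip (array([0.5187, 0.0206, 0.1712]), np.float64(0.05513005703687668))
strip (array([0.5152, 0.015 , 0.1811]), np.float64(0.1934255063533783))
((520.3252563476562, 13.910346984863281), (54.07211685180664, 209.3725128173828), 9.503317832946777)
```

View pics/ov1.png

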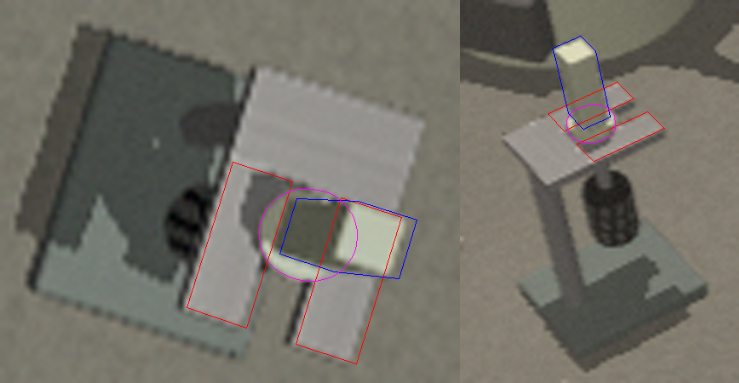

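View pics/ov2.png

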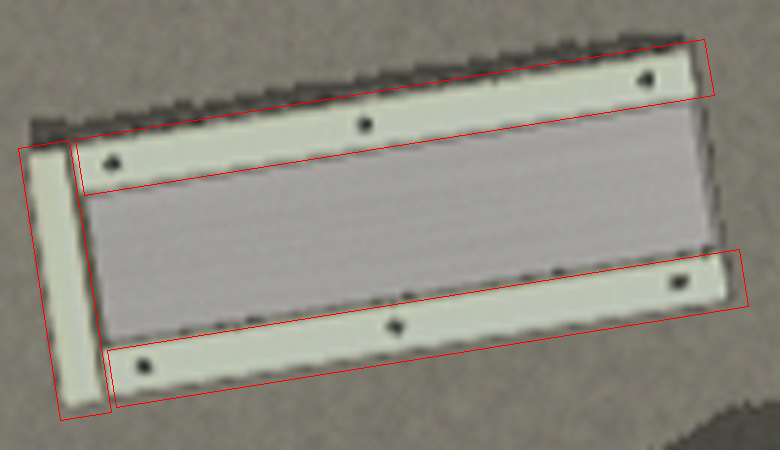

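```bash
cat > m3.py <<'E'
from fit import *
T=r.read_camera("top");C=r.read_camera("scene")
for P,(x0,y0,x1,y1) in ((T,(505,255,535,285)),(C,(195,125,222,150))):
    sub=P["frame"][y0:y1,x0:x1].astype(int)
    m=((sub.min(2)>150)&(sub[...,1]>=sub[...,2]+12)).astype(np.uint8)
    n,l,s,c=cv2.connectedComponentsWithStats(m)
    for i in range(1,n):
        if s[i,4]>15:
            ys,xs=np.nonzero(l==i); q=np.array([atz(P,(x+x0,y+y0),.214)[:2]*1e3 for x,y in zip(xs,ys)])
            print(s[i],c[i]+[x0,y0],q.mean(0),cv2.minAreaRect(q.astype(np.float32)))
    print(sub.min(2).max(),proj(P,[.5505,-.343,.214]))
    for row in sub.sum(2)//3: print(*row)
E
python3 m3.py
```

```text
[ 11  10  13  13 115] [522.0783 271.1826] [ 550.8617 -340.5311] ((550.8196411132812, -340.5635986328125), (17.28390884399414, 17.633930206298828), 71.3856430053711)
[ 0 20  9  5 20] [508.  277.2] [ 540.5194 -317.0368] ((539.6775512695312, -317.920654296875), (14.139643669128418, 4.664695739746094), 68.84892272949219)
182 [523.562 271.419]
148 149 151 150 151 148 149 148 147 147 144 145 143 145 145 146 147 148 149 150 150 150 146 146 146 156 119 111 115 119
147 149 148 148 149 147 149 149 148 148 148 147 144 146 144 142 144 143 142 145 149 147 147 149 148 153 119 112 115 117
150 147 149 147 148 147 148 147 148 148 147 145 149 145 145 146 143 143 142 144 143 143 146 146 149 127 117 113 114 114
150 150 149 149 147 149 148 147 147 149 146 148 147 146 146 148 148 145 144 143 142 141 139 143 148 116 114 117 114 114
131 127 151 152 149 150 147 146 146 147 146 146 147 145 148 145 148 146 146 145 145 144 142 146 140 116 114 118 114 112
91 76 120 131 125 149 147 149 148 149 147 146 148 148 146 146 147 145 147 146 147 145 146 146 123 113 116 117 118 112
95 87 82 85 76 122 141 149 149 148 149 14
[... 4732 characters left out ...]
110 111 110 111 113 91 109 124 120 124 123 123 122 121 122 120 119
72 72 75 74 84 102 104 111 113 112 112 113 111 109 110 104 118 120 128 166 153 129 119 121 118 119 125
75 73 73 76 86 99 105 111 110 114 111 112 109 111 110 113 128 158 155 151 150 137 125 120 121 122 123
75 106 117 119 115 109 105 105 110 110 109 111 110 109 112 110 135 148 145 145 143 145 138 125 122 122 126
106 117 118 118 117 110 104 104 109 113 113 111 111 109 107 112 135 144 142 145 146 147 146 140 131 125 122
119 119 120 121 119 115 107 102 115 113 112 112 112 111 110 110 115 136 144 147 148 146 147 152 127 119 120
121 120 121 119 122 114 105 105 111 111 113 113 108 108 112 111 116 140 149 146 150 150 119 91 89 112 120
```

Call:
{"fn": "drive_tool", "kwargs": {"commands": [[1,0.2,0.14,0.05,-0.05],[1,0.4,0.28,0.05,-0.1],[1,0.638,0.435,0.05,-0.1855],[1,0.638,0.435,0.05,-0.1855],[1,0.638,0.435,0.05,-0.1855],[1,0.638,0.435,0.05,-0.1855],[1,0.638,0.435,0.05,-0.1855],[1,0.638,0.435,0.05,-0.1855],[1,0.638,0.435,0.05,-0.1855],[1,0.638,0.435,0.05,-0.1855]], "squeeze": 60}}

```text
time_s: 2.95
tcp_pos: [0.5507, -0.3412, 0.2611]
eef_rot: [3.141, 0.0, -0.31]
contact_force: [-0.1, -0.3, -0.2]
finger_gap: 0.998
finger_force: 0.0
```

Call:
{"fn": "drive_tool", "kwargs": {"commands": [[1,0,0,-0.05,0],[1,0,0,-0.1,0],[1,0,0,-0.152,0],[1,0,0,-0.152,0],[0,0,0,-0.152,0],[-0.4,0,0,-0.152,0],[-1,0,0,-0.152,0],[-1,0,0,-0.152,0],[-1,0,0,-0.152,0],[-1,0,0,-0.152,0]], "squeeze": 60}}

```text
time_s: 4.2
tcp_pos: [0.5514, -0.3411, 0.1709]
eef_rot: [3.141, -0.001, -0.31]
contact_force: [-1.0, 1.2, 5.4]
finger_gap: 0.228
finger_force: 58.4
```

Run:
```python
from h import *
s=r.sense();print({k:np.round(s[k],3) for k in("time_s","tcp_pos","contact_force","ft_torque","finger_gap","finger_force")})
T=r.read_camera("top");C=r.read_camera("scene")
a=T["frame"][225:325,440:560];b=C["frame"][90:230,150:290]
cv2.imwrite("pics/g1.png",np.hstack([cv2.resize(x,(400,380),interpolation=cv2.INTER_CUBIC) for x in(a,b)])[...,::-1])
```

```text
{'time_s': np.float64(4.2), 'tcp_pos': array([ 0.551, -0.341,  0.171]), 'contact_force': array([-1.033,  1.195,  5.389]), 'ft_torque': array([0.064, 0.247, 0.008]), 'finger_gap': np.float64(0.228), 'finger_force': np.float64(58.384)}
```

View pics/g1.png

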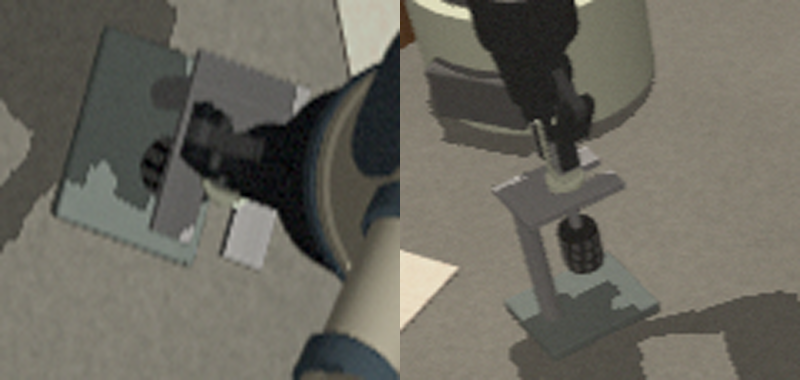

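Call:
{"fn": "drive_tool", "kwargs": {"commands": [[-1,0,0,0.012,0],[-1,0,0,0.025,0],[-1,0,0,0.025,0],[-1,-0.024,0.0076,0.025,0],[-1,-0.048,0.0152,0.025,0],[-1,-0.072,0.023,0.025,0],[-1,-0.096,0.0305,0.025,0],[-1,-0.12,0.038,0.025,0],[-1,-0.12,0.038,0.08,0],[-1,-0.12,0.038,0.15,0]]}}

```text
time_s: 5.55
tcp_pos: [0.4782, -0.3176, 0.2603]
eef_rot: [-3.141, 0.002, -0.31]
contact_force: [0.4, -1.6, -1.4]
finger_gap: 0.226
finger_force: 58.6
```

Call:
{"fn": "drive_tool", "kwargs": {"commands": [[-1,0,0.1,0,0.05],[-1,0.01,0.2,0,0.1],[-1,0.02,0.3,0,0.1525],[-1,0.03,0.4,0,0.1525],[-1,0.04,0.5,0,0.1525],[-1,0.044,0.6,0,0.1525],[-1,0.046,0.687,0,0.1525],[-1,0.046,0.687,0,0.1525],[-1,0.046,0.687,0,0.1525],[-1,0.046,0.687,0,0.1525]]}}

```text
time_s: 6.8
tcp_pos: [0.5067, 0.093, 0.2601]
eef_rot: [3.141, 0.0, 0.168]
contact_force: [-0.7, -0.0, -1.0]
finger_gap: 0.226
finger_force: 59.3
```

```bash
cat > bp.py <<'E'
from fit import *
import sys
np.set_printoptions(precision=4,suppress=True)
s=r.sense();print({k:np.round(s[k],4) for k in("time_s","tcp_pos","eef_rot","contact_force","ft_torque","finger_gap")})
C=r.read_camera("scene");T=r.read_camera("top")
o=r.outline_of("brush",C);print([(round(q["p"],2),q["location"],q["pixels"].sum()) for q in o])
x,y,z=s["tcp_pos"];z-=.1165
im=C["frame"].copy()[...,::-1].copy()
for p in [cyl(34,0,45),cyl(10,45,96),cyl(32,96,102)]:
    uv=np.array([proj(C,q+[x,y,z]) for q in p]).astype(np.float32)
    cv2.polylines(im,[(cv2.convexHull(uv)*16+8).astype(np.int32)],True,(0,0,255),1,cv2.LINE_AA,4)
u=proj(C,[x,y,z+.05]).astype(int)
i2=T["frame"][...,::-1];v=proj(T,[x,y,z]).astype(int)
c=lambda i,u:cv2.resize(i[max(0,u[1]-50):u[1]+50,max(0,u[0]-50):u[0]+50],(390,390),interpolation=cv2.INTER_CUBIC)
cv2.imwrite(f"pics/{sys.argv[1]}.png",np.hstack([c(im,u),c(i2,v)]))
E
python3 bp.py b1
```

```text
{'time_s': np.float64(6.8), 'tcp_pos': array([0.5067, 0.093 , 0.2601]), 'eef_rot': array([3.1414, 0.0001, 0.1678]), 'contact_force': array([-0.6779, -0.0393, -1.017 ]), 'ft_torque': array([ 0.0369,  0.0577, -0.0164]), 'finger_gap': np.float64(0.2264)}
[(0.86, [200.1, 383.9], np.int64(777)), (0.39, [194.7, 211.0], np.int64(1976))]
```

View pics/b1.png

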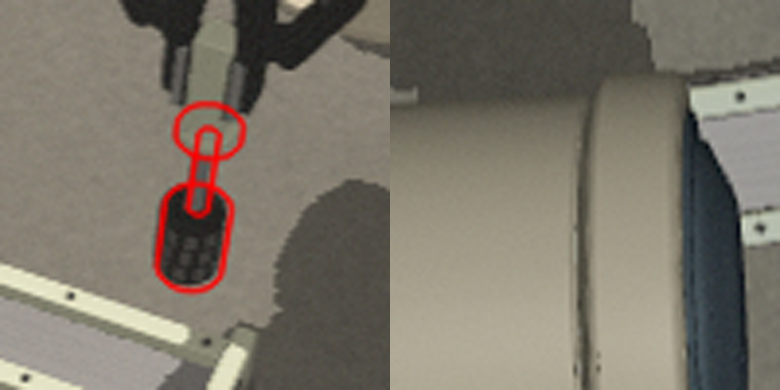

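Call:
{"fn": "drive_tool", "kwargs": {"commands": [[-1,0,0,-0.05,0],[-1,0,0,-0.1,0],[-1,0,0,-0.14,0],[-1,0,0,-0.165,0],[-1,0,0,-0.169,0],[-1,0,0,-0.169,0],[-1,0,0,-0.169,0],[-1,0,0,-0.169,0]]}}

```text
time_s: 7.95
tcp_pos: [0.5071, 0.0941, 0.1592]
eef_rot: [3.141, -0.001, 0.169]
contact_force: [0.4, -0.2, -1.5]
finger_gap: 0.227
finger_force: 59.4
```

Call:
{"fn": "drive_tool", "kwargs": {"commands": [[-1,-0.0003,0.0016,0,0],[-1,-0.0006,0.0033,0,0],[-1,-0.0006,0.0033,0,0]]}}

```text
time_s: 8.32
tcp_pos: [0.5064, 0.0962, 0.1587]
eef_rot: [-3.142, 0.0, 0.169]
contact_force: [0.1, 0.0, -1.2]
finger_gap: 0.228
finger_force: 59.4
```

Call:
{"fn": "drive_tool", "kwargs": {"commands": [[-1,-0.0003,0.0016,0,0],[-1,-0.0003,0.0016,0,0],[-1,-0.0003,0.0016,0,0]]}}

```text
time_s: 8.7
tcp_pos: [0.5063, 0.0971, 0.1587]
eef_rot: [-3.142, 0.0, 0.169]
contact_force: [-0.3, 0.5, -0.6]
finger_gap: 0.228
finger_force: 59.4
```

Call:
{"fn": "drive_tool", "kwargs": {"commands": [[-1,-0.0003,0.0016,0,0],[-1,-0.0003,0.0016,0,0],[-1,-0.0003,0.0016,0,0]]}}

```text
time_s: 9.07
tcp_pos: [0.5061, 0.098, 0.1587]
eef_rot: [-3.142, -0.0, 0.169]
contact_force: [-0.3, 0.7, -1.2]
finger_gap: 0.229
finger_force: 59.4
```

Call:
{"fn": "drive_tool", "kwargs": {"commands": [[-1,-0.0003,0.0016,0,0],[-1,-0.0003,0.0016,0,0],[-1,-0.0003,0.0016,0,0]]}}

```text
time_s: 9.45
tcp_pos: [0.5059, 0.099, 0.1587]
eef_rot: [3.142, 0.0, 0.169]
contact_force: [1.2, -0.7, -0.4]
finger_gap: 0.225
finger_force: 59.4
```

Call:
{"fn": "drive_tool", "kwargs": {"commands": [[-1,-0.0003,0.0016,0,0],[-1,-0.0003,0.0016,0,0],[-1,-0.0003,0.0016,0,0]]}}

```text
time_s: 9.82
tcp_pos: [0.5057, 0.0999, 0.1587]
eef_rot: [3.142, -0.0, 0.169]
contact_force: [0.8, -1.3, -0.3]
finger_gap: 0.23
finger_force: 59.4
```

```bash
cat > fs.py <<'E'
from h import *
F=[];M=[]
for _ in range(4):
    r.read_camera("scene");s=r.sense();F.append(s["contact_force"]);M.append(s["ft_torque"])
print(s["time_s"],np.round(s["tcp_pos"],4),np.round(np.mean(F,0),2),np.round(np.std(F,0),2),np.round(np.mean(M,0),3),np.round(np.std(M,0),3))
E
python3 fs.py
```

```text
10.025 [0.5057 0.0999 0.1587] [ 0.01 -0.61 -1.14] [0.36 0.39 0.45] [-0.202 -0.048  0.004] [0.035 0.007 0.017]
```

Call:
{"fn": "drive_tool", "kwargs": {"commands": [[-1,0,-0.001,-0.0025,0],[-1,0,-0.001,-0.005,0],[-1,0,-0.001,-0.0075,0],[-1,0,-0.001,-0.01,0],[-1,0,-0.001,-0.01,0]]}}

```text
time_s: 10.65
tcp_pos: [0.5057, 0.0993, 0.1526]
eef_rot: [-3.142, 0.0, 0.169]
contact_force: [-0.0, 0.2, -1.4]
finger_gap: 0.226
finger_force: 59.5
```

```bash
python3 fs.py
```

```text
10.85 [0.5057 0.0994 0.1527] [-0.87  0.32 -0.1 ] [0.5  0.45 0.27] [-0.003  0.072  0.033] [0.041 0.023 0.02 ]
```

Call:
{"fn": "drive_tool", "kwargs": {"commands": [[-1,0,0,-0.002,0],[-1,0,0,-0.004,0],[-1,0,0,-0.004,0]]}}

```text
time_s: 11.22
tcp_pos: [0.5057, 0.0993, 0.1502]
eef_rot: [-3.142, 0.0, 0.169]
contact_force: [-0.2, 0.0, 2.6]
finger_gap: 0.228
finger_force: 59.7
```

```bash
python3 fs.py
```

```text
11.425 [0.5057 0.0993 0.1503] [-0.82  0.24  1.65] [0.23 0.3  0.1 ] [0.039 0.124 0.001] [0.017 0.022 0.037]
```

Call:
{"fn": "drive_tool", "kwargs": {"commands": [[-1,0,0,-0.002,0],[-1,0,0,-0.0038,0],[-1,0,0,-0.0038,0]]}}

```text
time_s: 11.8
tcp_pos: [0.5058, 0.0994, 0.148]
eef_rot: [-3.142, -0.0, 0.169]
contact_force: [-0.7, -0.2, 4.5]
finger_gap: 0.226
finger_force: 59.9
```

```bash
python3 fs.py
```

```text
12.0 [0.5057 0.0993 0.148 ] [-0.48  0.34  4.  ] [0.15 0.76 0.21] [ 0.017  0.176 -0.017] [0.022 0.019 0.014]
```

Call:
{"fn": "drive_tool", "kwargs": {"commands": [[-1,0.0018,-0.0105,0,0],[-1,0.0036,-0.021,0,0],[-1,0.0054,-0.0316,0,0],[-1,0.0072,-0.0421,0,0],[-1,0.009,-0.0526,0,0],[-1,0.0107,-0.0631,0,0],[-1,0.0125,-0.0736,0,0],[-1,0.0143,-0.0842,0,0],[-1,0.0161,-0.0947,0,0],[-1,0.0179,-0.1052,0,0]]}}

```text
time_s: 13.25
tcp_pos: [0.5165, 0.0358, 0.148]
eef_rot: [-3.142, 0.0, 0.169]
contact_force: [0.1, 1.8, 3.2]
finger_gap: 0.226
finger_force: 59.8
```

Call:
{"fn": "drive_tool", "kwargs": {"commands": [[-1,0.0018,-0.0105,0,0],[-1,0.0036,-0.021,0,0],[-1,0.0054,-0.0316,0,0],[-1,0.0072,-0.0421,0,0],[-1,0.009,-0.0526,0,0],[-1,0.0107,-0.0631,0,0],[-1,0.0125,-0.0736,0,0],[-1,0.0143,-0.0842,0,0],[-1,0.0161,-0.0947,0,0],[-1,0.0179,-0.1052,0,0]]}}

```text
time_s: 14.5
tcp_pos: [0.5272, -0.0273, 0.148]
eef_rot: [-3.142, 0.0, 0.169]
contact_force: [-0.9, 3.2, 3.6]
finger_gap: 0.221
finger_force: 59.8
```

Call:
{"fn": "drive_tool", "kwargs": {"commands": [[-1,0.0018,-0.0105,0,0],[-1,0.0036,-0.021,0,0],[-1,0.0054,-0.0316,0,0],[-1,0.0072,-0.0421,0,0],[-1,0.009,-0.0526,0,0],[-1,0.0107,-0.0631,0,0],[-1,0.0125,-0.0736,0,0],[-1,0.0143,-0.0842,0,0],[-1,0.0161,-0.0947,0,0],[-1,0.0179,-0.1052,0,0]]}}

```text
time_s: 15.75
tcp_pos: [0.538, -0.0905, 0.148]
eef_rot: [-3.142, -0.0, 0.169]
contact_force: [-0.3, 1.5, 4.1]
finger_gap: 0.225
finger_force: 59.9
```

```bash
python3 fs.py
```

```text
15.95 [ 0.5382 -0.0905  0.1481] [-0.07 -0.75  4.06] [0.55 1.28 0.39] [-0.259  0.065 -0.006] [0.418 0.071 0.014]
```

Call:
{"fn": "drive_tool", "kwargs": {"commands": [[-1,0,0,0.05,0],[-1,0,0,0.12,0],[-1,0,0,0.2,0],[-1,-0.01,0.1,0.2,0],[-1,-0.02,0.2,0.2,0],[-1,-0.03,0.3,0.2,0],[-1,-0.035,0.4,0.2,0],[-1,-0.04,0.5,0.2,0],[-1,-0.0467,0.6,0.2,0],[-1,-0.0467,0.659,0.2,0]]}}

```text
time_s: 17.2
tcp_pos: [0.5089, 0.3081, 0.2676]
eef_rot: [3.142, 0.001, 0.171]
contact_force: [0.9, -0.8, -1.2]
finger_gap: 0.228
finger_force: 59.5
```

Call:
{"fn": "drive_tool", "kwargs": {"commands": [[-1,0,0,0,0],[-1,0,0,0,0]]}}

```text
time_s: 17.45
tcp_pos: [0.5096, 0.305, 0.2676]
eef_rot: [3.141, 0.001, 0.169]
contact_force: [0.2, -2.0, -0.6]
finger_gap: 0.225
finger_force: 59.6
```

```bash
python3 bp.py b2
```

```text
{'time_s': np.float64(17.45), 'tcp_pos': array([0.5096, 0.305 , 0.2676]), 'eef_rot': array([3.141 , 0.0008, 0.1695]), 'contact_force': array([ 0.1712, -1.9642, -0.6102]), 'ft_torque': array([-0.0415, -0.0498, -0.068 ]), 'finger_gap': np.float64(0.2253)}
[(0.61, [240.2, 486.2], np.int64(1000))]
```

View pics/b2.png

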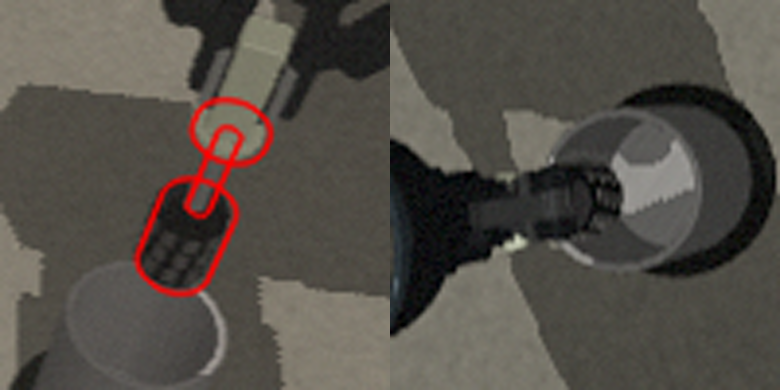

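Call:
{"fn": "drive_tool", "kwargs": {"commands": [[-1,0,0,-0.04,0],[-1,0,0,-0.08,0],[-1,0,0,-0.12,0],[-1,0,0,-0.16,0],[-1,0,0,-0.2,0],[-1,0,0,-0.222,0],[-1,0,0,-0.232,0],[-1,0,0,-0.236,0],[-1,0,0,-0.236,0],[-1,0,0,-0.236,0]]}}

```text
time_s: 18.85
tcp_pos: [0.5102, 0.3055, 0.1269]
eef_rot: [-3.141, -0.001, 0.169]
contact_force: [-0.9, 0.3, -1.9]
finger_gap: 0.225
finger_force: 59.6
```

Call:
{"fn": "drive_tool", "kwargs": {"commands": [[-1,0,0,0.04,0],[-1,0,0,0.08,0],[-1,0,0,0.13,0],[-1,0,0,0.16,0],[-1,0,0,0.16,0],[-1,0,0,0.16,0]]}}

```text
time_s: 19.6
tcp_pos: [0.5096, 0.3052, 0.2217]
eef_rot: [3.141, 0.001, 0.169]
contact_force: [-1.0, -0.3, -1.3]
finger_gap: 0.222
finger_force: 59.6
```

Call:
{"fn": "drive_tool", "kwargs": {"commands": [[-1,0,0,-0.04,0],[-1,0,0,-0.08,0],[-1,0,0,-0.12,0],[-1,0,0,-0.145,0],[-1,0,0,-0.156,0],[-1,0,0,-0.16,0],[-1,0,0,-0.16,0],[-1,0,0,-0.16,0]]}}

```text
time_s: 20.6
tcp_pos: [0.5102, 0.3055, 0.127]
eef_rot: [-3.141, -0.001, 0.169]
contact_force: [-0.6, 0.1, -0.7]
finger_gap: 0.224
finger_force: 59.6
```

Call:
{"fn": "drive_tool", "kwargs": {"commands": [[-1,0,0,0.06,0],[-1,0,0,0.14,0],[-1,0,0,0.24,0],[-1,-0.01,-0.1,0.24,0],[-1,-0.02,-0.2,0.24,0],[-1,-0.02,-0.3,0.24,0],[-1,-0.03,-0.4,0.24,0],[-1,-0.03,-0.5,0.24,-0.05],[-1,-0.04,-0.6,0.24,-0.1],[-1,-0.05,-0.7,0.24,-0.1525]]}}

```text
time_s: 21.85
tcp_pos: [0.4796, -0.1166, 0.271]
eef_rot: [3.142, -0.001, -0.315]
contact_force: [1.1, 0.0, -1.3]
finger_gap: 0.227
finger_force: 59.6
```

Call:
{"fn": "drive_tool", "kwargs": {"commands": [[-1,0,-0.1,0,0],[-1,0,-0.2,0,0],[-1,0,-0.3,0,0],[-1,0,-0.34,0,0],[-1,0,-0.34,0,0],[-1,0,-0.34,0,0],[-1,0,-0.34,-0.07,0],[-1,0,-0.34,-0.14,0],[-1,0,-0.34,-0.14,0],[-1,0,-0.34,-0.14,0]]}}

```text
time_s: 23.1
tcp_pos: [0.4807, -0.3183, 0.188]
eef_rot: [3.141, -0.001, -0.309]
contact_force: [0.4, -0.8, -0.6]
finger_gap: 0.223
finger_force: 59.4
```

```bash
python3 bp.py b3
```

```text
{'time_s': np.float64(23.1), 'tcp_pos': array([ 0.4807, -0.3183,  0.188 ]), 'eef_rot': array([ 3.1411, -0.0015, -0.309 ]), 'contact_force': array([ 0.428 , -0.8124, -0.6043]), 'ft_torque': array([-0.0063, -0.0256, -0.0189]), 'finger_gap': np.float64(0.2231)}
[(0.76, [156.0, 234.4], np.int64(442))]
```

View pics/b3.png

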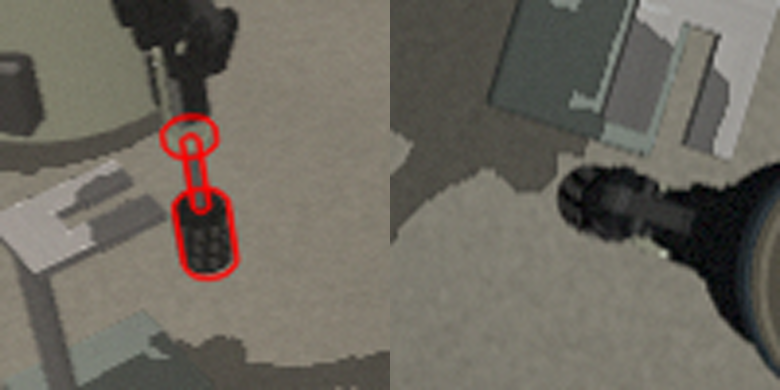

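Call:
{"fn": "drive_tool", "kwargs": {"commands": [[-1,0.02,-0.0064,0,0],[-1,0.04,-0.0128,0,0],[-1,0.06,-0.0192,0,0],[-1,0.08,-0.0256,0,0],[-1,0.1,-0.032,0,0],[-1,0.119,-0.038,0,0],[-1,0.119,-0.038,0,0],[-1,0.119,-0.038,0,0]]}}

```text
time_s: 24.25
tcp_pos: [0.551, -0.3413, 0.1863]
eef_rot: [-3.141, 0.001, -0.31]
contact_force: [0.5, 0.8, -0.5]
finger_gap: 0.227
finger_force: 59.5
```

Call:
{"fn": "drive_tool", "kwargs": {"commands": [[-1,0,0,-0.01,0],[-1,0,0,-0.02,0],[-1,0,0,-0.025,0],[-1,0,0,-0.028,0],[-1,0,0,-0.028,0],[-1,0,0,-0.028,0]]}}

```text
time_s: 25.0
tcp_pos: [0.5511, -0.3413, 0.1708]
eef_rot: [3.141, -0.0, -0.31]
contact_force: [-6.1, 5.3, 17.9]
finger_gap: 0.231
finger_force: 62.3
```

```bash
python3 fs.py
```

```text
25.2 [ 0.5511 -0.3413  0.1708] [-6.46  4.6  17.78] [0.22 0.82 0.42] [ 0.823  1.263 -0.005] [0.061 0.025 0.018]
```

Call:
{"fn": "drive_tool", "kwargs": {"commands": [[-1,0,0,0.001,0],[-1,0,0,0.001,0],[-1,0,0,0.001,0]]}}

```text
time_s: 25.58
tcp_pos: [0.5511, -0.3414, 0.1708]
eef_rot: [3.142, -0.0, -0.31]
contact_force: [-4.5, 2.5, 9.7]
finger_gap: 0.23
finger_force: 60.9
```

```bash
python3 fs.py
```

```text
25.775 [ 0.5511 -0.3413  0.1708] [-3.88  2.67  9.79] [0.22 0.71 0.61] [0.48  0.762 0.019] [0.048 0.031 0.041]
```

Call:
{"fn": "drive_tool", "kwargs": {"commands": [[-1,0,0,0.001,0],[-1,0,0,0.001,0],[-1,0,0,0.001,0]]}}

```text
time_s: 26.15
tcp_pos: [0.5513, -0.3415, 0.1709]
eef_rot: [3.142, -0.0, -0.31]
contact_force: [-1.3, 1.4, 2.7]
finger_gap: 0.226
finger_force: 60.1
```

Call:
{"fn": "drive_tool", "kwargs": {"commands": [[-0.5,0,0,0,0],[-0.2,0,0,0,0],[0.2,0,0,0,0],[0.6,0,0,0,0],[1,0,0,0,0],[1,0,0,0,0],[1,0,0,0,0],[1,0,0,0,0]]}}

```text
time_s: 27.15
tcp_pos: [0.5513, -0.3414, 0.1708]
eef_rot: [-3.142, 0.0, -0.31]
contact_force: [0.0, 0.0, 0.0]
finger_gap: 1.001
finger_force: 0.0
```

Call:
{"fn": "drive_tool", "kwargs": {"commands": [[1,0,0,0.03,0],[1,0,0,0.07,0],[1,0,0,0.12,0],[1,0,0,0.2,0],[1,0,0,0.25,0],[1,-0.1,0.05,0.25,0],[1,-0.2,0.1,0.25,0],[1,-0.25,0.2,0.25,0],[1,-0.25,0.3,0.25,0],[1,-0.25,0.3,0.25,0]]}}

```text
time_s: 28.4
tcp_pos: [0.4002, -0.1586, 0.3212]
eef_rot: [-3.141, -0.0, -0.308]
contact_force: [-0.3, -0.0, 0.6]
finger_gap: 1.001
finger_force: 0.0
```

```bash
sed -i 's/^a=ov.*ov2.png.*$//; s/ov1/ov3/' m2.py; python3 m2.py; python3 m3.py | grep '\['
```

```text
strip (array([0.5186, 0.0203, 0.1703]), np.float64(0.05127952620387077))
strip (array([0.5152, 0.0172, 0.1609]), np.float64(0.19597138464450836))
((519.3868408203125, 14.559799194335938), (51.6800651550293, 207.52857971191406), 9.768431663513184)
[ 11   9  13  14 120] [522.2333 271.0833] [ 551.0308 -340.7902] ((551.1522216796875, -340.95111083984375), (17.806039810180664, 18.51177215576172), 71.3858413696289)
[ 0 20  9  5 23] [508.3043 277.3478] [ 540.2803 -317.5425] ((539.69189453125, -318.0610046386719), (14.13316822052002, 4.762257099151611), 72.25321960449219)
186 [523.562 271.419]
[ 2  7 11  6 45] [202.2667 134.4   ] [ 552.1526 -341.5503] ((551.866455078125, -341.55767822265625), (18.652767181396484, 17.7174129486084), 72.52879333496094)
191 [202.3011 133.789 ]
```

View pics/ov3.png

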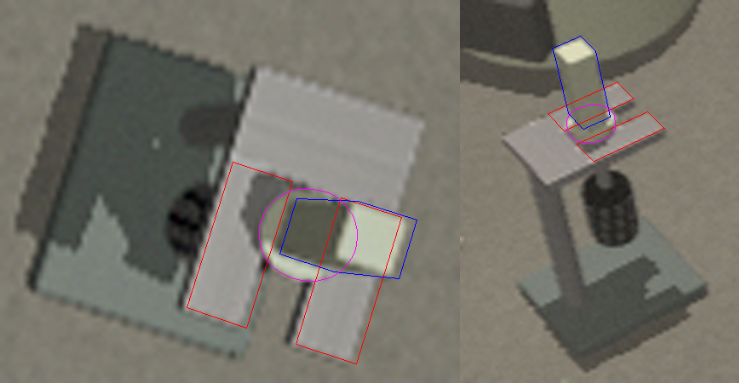

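The brush hangs upright in the seat. The handle top is within about 0.3 mm of where it started, at crop pixels (370,240) on the left and (575,50) on the right. I'm handing it in.

```bash
python3 -c "
from rig import r
print(r.sign_off())"
```

```text
the job is handed in; nothing more can be done
None
```

I swept the lane in one pass at about 5 N (roughly 5 mm of strip travel), knocked the brush twice in the pot, hung it back upright in the fork, and handed the job in at about 29 s; the sign-off returned no verdict.

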